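# Calibrate the laboratory balance and hold its recessed button

### The arm

A 6-joint arm with a two-finger parallel gripper is mounted at the origin on the work surface. World frame = base frame: x ahead of the robot, y to its left, z up, the work surface at z = 0. Lengths are in m, angles in rad, forces in N, time in s.
With the tool pointing down it reaches from about 0.25 to 0.725 m from the base axis. Payload 4 kg.
Tool frame: the origin (TCP) lies between the finger pads; the fingertips stand 25 mm ahead of it and the grasp point (between the pads) lies 6 mm ahead of it; z points along the fingers, y is the direction in which the jaws open and shut (so a half turn about z gives the same grasp; the last joint's range is limited). The gripper opens to 85 mm and grips with 20 to 120 N. Pads are 22 mm wide; open, the fingers measure 114 mm over their backs; the gripper's body (76 mm by 85 mm) begins 54 mm behind the grasp point. The pads swing forward as they close: fully open they stand 13 mm farther back than shut.
Start: joints at [-1.192, 0.241, 0.005, 1.335, 0, 1.571], TCP at [0.185, -0.465, 0.256] pointing down, gripper open.
Joint ranges: [-2.72, 2.72], [-1.05, 1.87], [-1.09, 1.28], [-1.99, 2.15], [-1.42, 1.44], [-3.14, 3.14]. Speed limits (rad/s): [2.79, 2.79, 3.14, 3.14, 3.14, 3.14].

### API

Orientations are given as a unit quaternion [w, x, y, z].
In Python, from station import arm gives the robot as it stands.
- The arm moves only by the tool jog_arm, never from a script. Its argument "deltas" is a list of rows, each an object of numbers: "hand": the opening, from -1 (shut) to 1 (fully open), so that 0 is half open; "dx", "dy", "dz": the shift along the tool's x, y, z in m; "turn": the turn about the tool's z in degrees. In form: [{"hand": .., "dx": .., "dy": .., "dz": .., "turn": ..}, ...]. A call has exactly 10 rows; each row is the pose to reach, as a shift and turn from the pose commanded when the call began, along the tool's axes at that moment; what a row does not reach only later rows make up. A row lasts 1/10 s, in which the tool goes at most 50 mm and 8.59 degrees, less where a joint would pass 70% of its speed; a pose out of reach is approached as far as the arm can. A call with a gripper value outside its range is refused whole. The fingers move at their own pace and stop on an object; "force" is the grip in N (left out, the last holds). Time passes only in rows, so rows that repeat a pose let the fingers close, or fill a call up. It gives the time, the measured TCP pose, the force and the opening at its end, in the units of the state.
- arm.observe(): the state, without advancing time (a new reading comes with each control period).
- arm.snapshot(name): name is "scene" or "top"; returns a dict with "pixels" (400x640x3 uint8, red, green, blue), "vertical_fov" (degrees; the focal length in pixels is half the picture's height over the tangent of half this angle, whatever the lens; pixels are square), "cx", "cy" (the principal point, pixels), "cam_to_world" (4x4, takes a point from camera to world coordinates). Camera axes: x right, y up, looking along -z (the intrinsics and any distortion apply to the point x, -y, -z); pixel columns grow to the right and rows downward; lengths in m; the calibration is good to about 2 mm. A picture is of the moment at which its call begins. There is no depth.
- arm.close_job(): hands the job in, once; it reports no verdict.
Trained networks look in a picture, given as the dict that the camera call returned (one of the last four; its "shot" number tells which), for a name from the list of things; names that differ only in an ending like _2 or _b are one class to them, and where a whole thing is asked for, a point or a joint stands for the part that bears it (a point fixed in the world has none). Each returns a list of dicts, best first, with "conf" (0 to 1); they miss things now and then, are a little off and sometimes report something else, mostly with a low value. They report only what shows in the picture. A call takes as long as a camera call. They do not tell look-alikes from the thing itself.
- arm.search_frame(target, picture): "xyz" ([x, y, z] in m, in world coordinates, good to about 4 mm: the middle of the surface that is visible of it).
- arm.mark_of(target, picture): "xyz" ([x, y, z] in m, in world coordinates, good to about 4 mm: a listed point, or the origin of a listed thing).
The state is a dict: "clock": time; "q": joint angles; "joint_vel": joint speeds; "tau": joint torques, N m; "position": TCP position; "tool_rot": TCP orientation; "force": force on the tool from outside, world axes, zero at the start; "wrist_torque": the same for the moment, N m; "finger_gap": finger opening in m.
Only numpy, scipy, OpenCV 4.12 (cv2) and the standard library are available. Lean on these libraries where they do the work, as an engineer would, in place of code of your own. Each camera call takes 0.05 s, during which the arm holds its last target.

### The job

Calibrate the balance: gently stand the larger of the two brass weights upright in the middle of the balance's round pan and let go of it. Then take the stylus out of its block, reach its thin tip through the round hole in the console and hold the recessed button behind that hole pushed well down with it, finishing while the gripper still holds the stylus and keeps the button down. Leave the button in the long slot alone, and do not disturb the small weight, the bottle, the vial or the cup of tools.

Things in the scene. Friction and masses are not known exactly. Their poses are not given: they have to be found in the camera images.
- large_weight: The larger brass knob weight, 0.5 kg, loose, standing on the wooden rest, at either end. Origin at the centre of its underside, z up. Round body 40 mm diameter, 44 mm high; above it a neck 14 mm diameter, 12 mm high, and a knob 24 mm diameter, 14 mm high; 70 mm in all.
- small_weight: The smaller brass knob weight, 0.15 kg, loose, on the other end of the rest, 66 mm from the large one. Body 27 mm diameter, 30 mm high, 48 mm in all with neck and knob. Origin at the centre of its underside. Leave it.
- weight_rest: Fixed flat wooden rest, 140 mm along its x, 80 mm along its y, 8 mm thick. Origin at the centre of its underside. The weights stand on its long centre line, 33 mm either side of its centre, so the line from one weight to the other is its x axis.
- balance: Fixed white top-loading balance; housing 260 mm along its x, 190 mm along its y, top face 60 mm above the table, round steel pan on top towards the robot. Origin on the table under the housing's centre, z up.
- pan_top (a point): Centre of the balance pan's flat top surface, 70 mm above the table. The pan is a rigid disc 120 mm in diameter without a rim.
- stylus: Loose stylus, 112 mm long, 35 g, standing upright, tip down, in the metal block. Origin at the very end of the thin tip; its z runs up along it. Steel tip rod 5 mm diameter from 0 to 45 mm; black collar 20 mm diameter from 45 to 50 mm; round aluminium handle 13 mm diameter from 50 to 112 mm. The collar's underside rests on the block's top, so the tip end is 10 mm above the table.
- stand: Fixed metal block holding the stylus, 56 x 56 mm, 55 mm high, with a vertical hole 9 mm diameter, 50 mm deep in the middle of its top. Origin at the centre of its underside.
- console: Fixed grey control console, 150 x 150 mm. Origin on the table under its centre, z up. Its -x half is a sloping display, its +x half a flat level deck 48 mm above the table and 12 mm thick, with a round hole at (35, 35) mm and a long slot at (35, -35) mm in its own x, y.
- round_port (a point): Centre of the round hole, at deck level (48 mm above the table). The hole is vertical, 18 mm diameter. A white button 21 mm wide lies behind it, its top 15 mm below the deck's surface.
- port_button (a joint): The button behind the round hole: how far it is pushed straight down, m; 0 released, 0.006 at its stop. A spring pushes it back: 1.5 N to start it, 4.5 N at the stop. 0.004 is well down.
- slot_port (a point): Centre of the long slot (12 x 34 mm, long along the console's y), at deck level, 70 mm from the round hole. Another white button lies 15 mm below; leave it alone.
- slot_button (a joint): The button in the slot: how far it is pushed down, m; 0 released, 0.006 at its stop. Must stay up.
- bottle: Loose white bottle, 52 mm diameter, 100 mm high, standing beyond the work. Origin at the centre of its underside. Leave it.
- vial: Loose small amber vial with white cap, 26 mm diameter, 45 mm high, standing beyond the stylus block. Origin at the centre of its underside. Leave it.
- tool_cup: Loose clear cup 68 mm diameter, 80 mm high, holding spatulas that reach up to 155 mm, to the right of the console. Origin at the centre of its underside. Leave it.
Mind the look-alikes: they are no part of the job. Several things have the shape of the console; the one meant has the colours described above.

How it is judged:
By the outcome, as a careful person would: the job done as asked, in the order asked, and still so for the second after the job is handed in, while the arm keeps its last pose, push and grip.
It also fails if it takes over 67 s, if anything falls off the work surface, if the arm or the gripper's body presses on something with over 40 N, if the wrist force passes 120 N, or if a joint passes its speed limit or range.

## Working session

There is one attempt and no reset: what is moved stays moved. The work goes in short steps, Python scripts to look and compute and a tool call to move; the robot and the scene stay as the last step left them, time stands still between calls to the robot, and variables do not carry over. Pictures are saved under pics/ and viewed, and the job is handed in when it is done.

Besides the shell and the picture viewer there is one more tool, called after ">>>" by a JSON object that holds its "name" and its "arguments", one argument or row to a line. jog_arm: Moves the arm, as the interface text tells. Its arguments: {"type":"object","properties":{"deltas":{"type":"array"},"force":{"type":"number"}},"required":["deltas"]}

```bash
mkdir -p pics; ls; cat > h.py <<'E'
import numpy as np, cv2
from station import arm
def snap(n,f):
    s=arm.snapshot(n); cv2.imwrite('pics/'+f,s['pixels'][:,:,::-1]); return s
def K(s):
    f=200/np.tan(np.radians(s['vertical_fov'])/2); return f
def proj(s,p):
    T=np.linalg.inv(np.array(s['cam_to_world'])); c=T[:3,:3]@np.array(p)+T[:3,3]; f=K(s)
    return np.array([s['cx']+f*c[0]/-c[2], s['cy']-f*c[1]/-c[2]])
def unproj(s,u,v,z):
    T=np.array(s['cam_to_world']); f=K(s)
    d=T[:3,:3]@np.array([(u-s['cx'])/f,-(v-s['cy'])/f,-1]); o=T[:3,3]
    return o+d*(z-o[2])/d[2]
E
python3 - <<'E'
from h import *
print(arm.observe())
for n in ['scene','top']:
    s=snap(n,n+'0.png'); print(n,[ (k,v) for k,v in s.items() if k!='pixels'])
    for t in ['large_weight','small_weight','pan_top','balance','stylus','stand','console','round_port','slot_port','bottle','vial','tool_cup','weight_rest']:
        print(t,[(np.round(d['xyz'],4).tolist(),round(d['conf'],2)) for d in arm.mark_of(t,s)][:3])
print(arm.observe()['clock'])
E
```

```text
pics
{'clock': 0.0, 'q': array([-1.19202217e+00,  2.41430566e-01,  3.70012393e-03,  1.33518101e+00,
        1.59553776e-05,  1.57083731e+00]), 'joint_vel': array([-0.00228716,  0.00103972,  0.00218657,  0.00020574,  0.00092873,
        0.00017252]), 'tau': array([ 5.01268532e-04, -3.72321868e+01,  2.52404934e+01,  1.71295489e-02,
        1.55489583e-04,  2.54029970e-07]), 'position': array([ 0.18467913, -0.4640152 ,  0.25539491]), 'tool_rot': array([-1.04015019e-03,  9.82123116e-01,  1.88236730e-01, -1.91279623e-04]), 'force': array([0.07240171, 0.60936238, 0.36487133]), 'wrist_torque': array([ 0.02469416, -0.01222883, -0.04642935]), 'finger_gap': 0.08582826080515855}
scene [('vertical_fov', 51.89451050897259), ('cx', 318.6964230750774), ('cy', 193.21098301346711), ('cam_to_world', array([[-0.38703608, -0.52259324,  0.75967058,  1.56712563],
       [ 0.92180067, -0.19958523,  0.33233909,  0.27883444],
       [-0.02205913,  0.82889206,  0.55897348,  0.79873228],
       [ 0.        ,  0.        ,  0.        ,  1.        ]])), ('shot', 1)]
large_weight [([0.4831, -0.0257, 0.0096], 0.66)
[... 1582 characters left out ...]
97, -0.2177, 0.002], 0.32)]
stand [([0.6551, 0.0306, -0.0022], 0.79)]
console [([0.3663, -0.6151, -0.0042], 0.82), ([0.3462, -0.3298, 0.0006], 0.7), ([0.5635, -0.5324, -0.0051], 0.2)]
round_port [([0.6013, -0.2618, 0.0459], 0.86), ([0.396, -0.5714, 0.0478], 0.82), ([0.3811, -0.29, 0.0489], 0.77)]
slot_port [([0.3876, -0.3578, 0.0445], 0.96), ([0.6009, -0.3307, 0.0487], 0.84), ([0.4136, -0.6379, 0.0452], 0.56)]
bottle [([0.7719, -0.2173, -0.0001], 0.78), ([0.603, -0.3293, 0.0472], 0.51), ([0.5802, 0.2707, 0.072], 0.22)]
vial [([0.7741, -0.0593, -0.0008], 0.59)]
tool_cup [([0.5629, -0.5358, -0.0002], 0.85)]
weight_rest [([0.5166, -0.0275, 0.0026], 0.87), ([0.5674, -0.3013, -0.0015], 0.33)]
1.4
```

View pics/scene0.png

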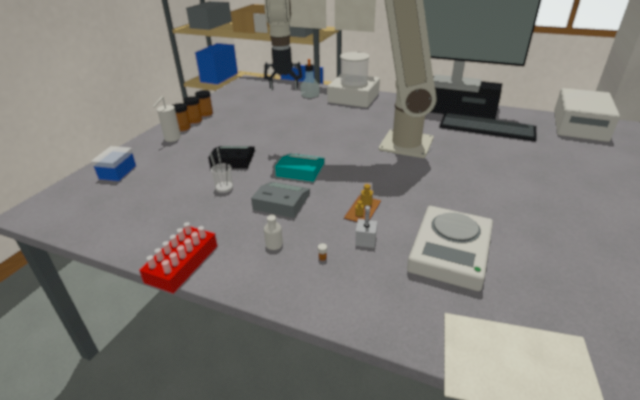

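View pics/top0.png

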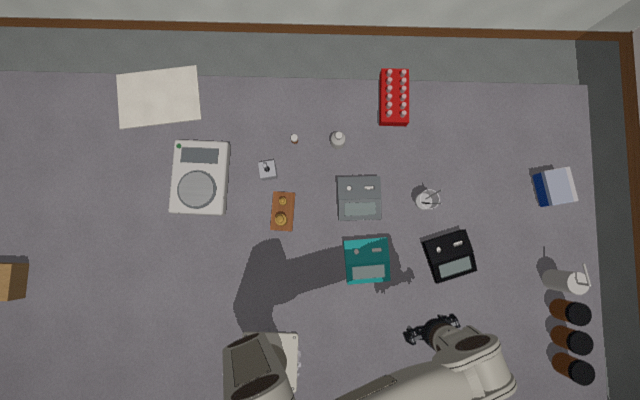

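```bash
python3 - <<'E'
from h import *
s=snap('top','top1.png'); im=s['pixels'][:,:,::-1].copy()
for c,(u,v,w,h) in dict(con=(325,165,70,65),wt=(255,150,70,90),bal=(160,130,80,90)).items():
    cv2.imwrite(f'pics/c_{c}.png',cv2.resize(im[v:v+h,u:u+w],None,fx=6,fy=6,interpolation=cv2.INTER_CUBIC))
for n,p in dict(port=[.6013,-.2618,.048],slot=[.601,-.3297,.048],sty=[.6553,.0285,.122],stand=[.655,.0295,.055],LW=[.483,-.026,.078],SW=[.5505,-.026,.056],pan=[.5805,.269,.07]).items():
    print(n,proj(s,p).round(1))
# repeat network
for t in ['round_port','slot_port','stylus','stand','large_weight','small_weight','pan_top']:
    print(t,[(np.round(d['xyz'],4).tolist(),round(d['conf'],2)) for d in arm.mark_of(t,s)][:3])
print(arm.observe()['clock'])
E
```

```text
port [349.5 187.5]
slot [369.  188.1]
sty [264.1 166.1]
stand [266.5 170. ]
LW [279.9 219.2]
SW [281.3 200.1]
pan [195.3 188.9]
round_port [([0.6008, -0.2617, 0.0476], 0.83), ([0.3815, -0.291, 0.0507], 0.82), ([0.3958, -0.5724, 0.0505], 0.72)]
slot_port [([0.602, -0.33, 0.0469], 0.76), ([0.387, -0.3556, 0.0451], 0.65), ([0.4122, -0.6393, 0.0445], 0.58)]
stylus [([0.6573, 0.0322, 0.0095], 0.56)]
stand [([0.6495, 0.0262, 0.001], 0.6)]
large_weight [([0.4833, -0.0229, 0.0083], 0.7)]
small_weight [([0.7709, -0.2164, -0.0], 0.63), ([0.5472, -0.0283, 0.0061], 0.45)]
pan_top [([0.5804, 0.271, 0.0713], 0.74), ([0.5491, -0.0276, 0.005], 0.16)]
1.8
```

```bash
cd pics; python3 -c "
import cv2,numpy as np
a=[cv2.imread(f'c_{c}.png') for c in ('con','wt','bal')]
H=max(x.shape[0] for x in a)
o=np.hstack([cv2.copyMakeBorder(x,0,H-x.shape[0],0,0,cv2.BORDER_CONSTANT) for x in a]);print(o.shape)
cv2.imwrite('cc.png',cv2.resize(o,None,fx=.6,fy=.6,interpolation=cv2.INTER_AREA))"
```

```text
(540, 1320, 3)
```

View pics/cc.png

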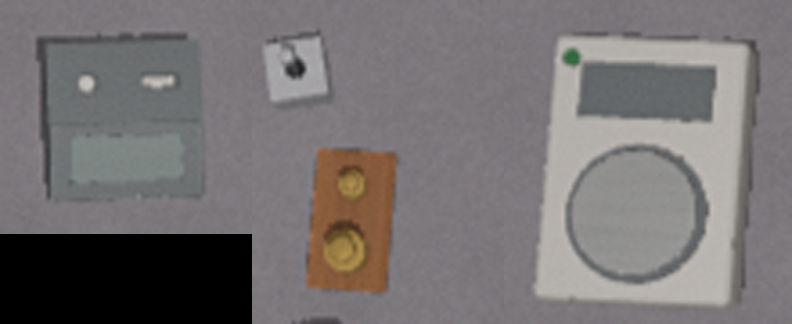

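View pics/c_con.png

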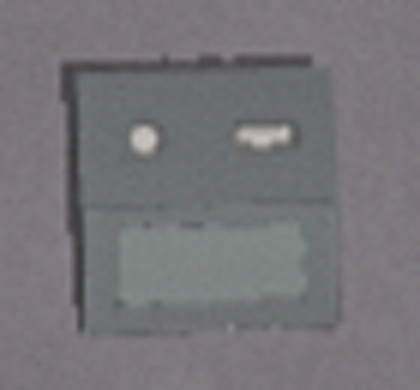

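View pics/c_wt.png

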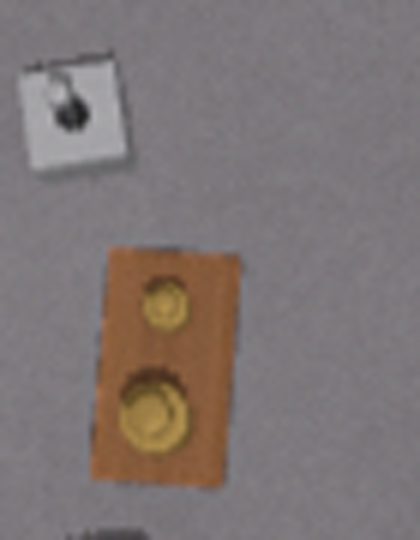

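```bash
cat >> h.py <<'E'
from scipy.spatial.transform import Rotation as Ro
def plan(p,yaw=None):
    o=arm.observe(); w,x,y,z=o['tool_rot']; R=Ro.from_quat([x,y,z,w]).as_matrix()
    cy=np.degrees(np.arctan2(R[1,0],R[0,0]))
    d=R.T@(np.array(p)-o['position'])
    print('t',round(o['clock'],2),'pos',o['position'].round(4),'yaw',round(cy,2),'tilt',R[:,2].round(4),'gap',round(o['finger_gap'],4),'F',o['force'].round(2),'q',o['q'].round(2))
    print('delta',d.round(4),'turn',None if yaw is None else round(cy-yaw,2))
E
python3 - <<'E'
from h import *
plan([.483,-.025,.17],-2)
s=snap('scene','s1.png')
for t in ['large_weight','small_weight','round_port','stylus','pan_top']:
    print(t,[(np.round(d['xyz'],4).tolist(),round(d['conf'],2)) for d in arm.mark_of(t,s)][:2])
t=arm.snapshot('top')
hsv=cv2.cvtColor(t['pixels'],cv2.COLOR_RGB2HSV)
print('LWtop',unproj(t,280,218.7,.078),'SWtop',unproj(t,282.5,200.5,.056))
print('stand',unproj(t,267.5,169.5,.055),'styl top',unproj(t,264.7,163.7,.122),'port',unproj(t,349.2,188.3,.04))
# white in console
for (u,v,w,h) in [(340,180,17,16),(358,180,20,16)]:
    g=t['pixels'][v:v+h,u:u+w].astype(float).mean(2); m=np.clip(g-150,0,None); yy,xx=np.mgrid[:h,:w]
    a,b=(m*xx).sum()/m.sum()+u,(m*yy).sum()/m.sum()+v; print(a,b,unproj(t,a,b,.042))
E
```

```text
t 1.8 pos [ 0.1849 -0.4646  0.2563] yaw 21.7 tilt [-0. -0. -1.] gap 0.0854 F [0.19 0.18 0.1 ] q [-1.19  0.24  0.    1.34 -0.    1.57]
delta [ 0.4395 -0.2982  0.0863] turn 23.7
large_weight [([0.4826, -0.0257, 0.01], 0.63), ([0.7671, -0.2163, -0.0026], 0.4)]
small_weight [([0.5481, -0.0288, 0.0131], 0.69)]
round_port [([0.3973, -0.5733, 0.0477], 0.95), ([0.5973, -0.2592, 0.0491], 0.8)]
stylus [([0.6536, 0.0281, 0.0095], 0.4)]
pan_top [([0.5819, 0.2692, 0.0713], 0.62)]
LWtop [ 0.48479112 -0.02611634  0.078     ] SWtop [ 0.54923895 -0.03029817  0.056     ]
stand [0.65696316 0.0260064  0.055     ] styl top [0.66351484 0.02692732 0.122     ] port [ 0.59966867 -0.26130213  0.04      ]
348.54987212276217 187.68627450980392 [ 0.60149444 -0.2588374   0.042     ]
368.67759078830824 187.23472099202834 [ 0.6047823  -0.32934762  0.042     ]
```

>>> {"name": "jog_arm", "arguments": {
  "deltas": [
    {"hand": 1,"dx": 0.022,"dy": -0.015,"dz": 0,"turn": 2},
    {"hand": 1,"dx": 0.055,"dy": -0.037,"dz": 0,"turn": 4},
    {"hand": 1,"dx": 0.095,"dy": -0.064,"dz": 0,"turn": 6},
    {"hand": 1,"dx": 0.135,"dy": -0.091,"dz": 0,"turn": 9},
    {"hand": 1,"dx": 0.175,"dy": -0.118,"dz": 0,"turn": 12},
    {"hand": 1,"dx": 0.215,"dy": -0.146,"dz": 0,"turn": 15},
    {"hand": 1,"dx": 0.255,"dy": -0.173,"dz": 0,"turn": 18},
    {"hand": 1,"dx": 0.295,"dy": -0.2,"dz": 0,"turn": 21},
    {"hand": 1,"dx": 0.335,"dy": -0.227,"dz": 0,"turn": 23.7},
    {"hand": 1,"dx": 0.37,"dy": -0.25,"dz": 0,"turn": 23.7}
  ],
  "force": 40
}}

```text
clock: 3.15
position: [0.4372, -0.0933, 0.2566]
tool_rot: [0.0, 1.0, -0.017, 0.0]
force: [1.3, -1.0, -0.3]
finger_gap: 0.086
```

```bash
python3 -c "
from h import *
plan([.483,-.0255,.16],-2)"
```

```text
t 3.15 pos [ 0.4372 -0.0933  0.2566] yaw -1.98 tilt [ 1.e-03 -1.e-04 -1.e+00] gap 0.086 F [ 1.32 -1.04 -0.3 ] q [-0.21  0.14 -0.13  1.31  0.    2.97]
delta [ 0.0433 -0.0693  0.0966] turn 0.02
```

>>> {"name": "jog_arm", "arguments": {
  "deltas": [
    {"hand": 1,"dx": 0.01,"dy": -0.015,"dz": 0,"turn": -7},
    {"hand": 1,"dx": 0.02,"dy": -0.03,"dz": 0,"turn": -15},
    {"hand": 1,"dx": 0.03,"dy": -0.045,"dz": 0,"turn": -23},
    {"hand": 1,"dx": 0.038,"dy": -0.06,"dz": 0,"turn": -31},
    {"hand": 1,"dx": 0.0433,"dy": -0.069,"dz": 0,"turn": -39},
    {"hand": 1,"dx": 0.0433,"dy": -0.0693,"dz": 0,"turn": -47},
    {"hand": 1,"dx": 0.0433,"dy": -0.0693,"dz": 0,"turn": -55},
    {"hand": 1,"dx": 0.0433,"dy": -0.0693,"dz": 0,"turn": -63},
    {"hand": 1,"dx": 0.0433,"dy": -0.0693,"dz": 0,"turn": -71},
    {"hand": 1,"dx": 0.0433,"dy": -0.0693,"dz": 0,"turn": -79}
  ]
}}

```text
clock: 4.15
position: [0.4819, -0.0276, 0.2563]
tool_rot: [-0.0, 0.781, 0.625, 0.0]
force: [-0.3, 0.7, 0.3]
finger_gap: 0.0851
```

>>> {"name": "jog_arm", "arguments": {
  "deltas": [
    {"hand": 1,"dx": 0,"dy": 0,"dz": 0,"turn": -8},
    {"hand": 1,"dx": 0,"dy": 0,"dz": 0,"turn": -16},
    {"hand": 1,"dx": 0,"dy": 0,"dz": 0,"turn": -24},
    {"hand": 1,"dx": 0,"dy": 0,"dz": 0,"turn": -32},
    {"hand": 1,"dx": 0,"dy": 0,"dz": 0,"turn": -40},
    {"hand": 1,"dx": 0,"dy": 0,"dz": 0,"turn": -48},
    {"hand": 1,"dx": 0,"dy": 0,"dz": 0,"turn": -56},
    {"hand": 1,"dx": 0,"dy": 0,"dz": 0,"turn": -64},
    {"hand": 1,"dx": 0,"dy": 0,"dz": 0,"turn": -72},
    {"hand": 1,"dx": 0,"dy": 0,"dz": 0,"turn": -80}
  ]
}}

```text
clock: 5.15
position: [0.4819, -0.0277, 0.2563]
tool_rot: [0.0, 0.197, 0.981, 0.0]
force: [-0.8, -0.1, 0.4]
finger_gap: 0.0853
```

>>> {"name": "jog_arm", "arguments": {
  "deltas": [
    {"hand": 1,"dx": 0,"dy": 0,"dz": 0,"turn": -7},
    {"hand": 1,"dx": 0,"dy": 0,"dz": 0.01,"turn": -14},
    {"hand": 1,"dx": 0,"dy": 0,"dz": 0.03,"turn": -21},
    {"hand": 1,"dx": 0,"dy": 0,"dz": 0.06,"turn": -21},
    {"hand": 1,"dx": 0,"dy": 0,"dz": 0.08,"turn": -21},
    {"hand": 1,"dx": 0,"dy": 0,"dz": 0.095,"turn": -21},
    {"hand": 1,"dx": 0,"dy": 0,"dz": 0.1,"turn": -21},
    {"hand": 1,"dx": 0,"dy": 0,"dz": 0.1,"turn": -21},
    {"hand": 1,"dx": 0,"dy": 0,"dz": 0.1,"turn": -21},
    {"hand": 1,"dx": 0,"dy": 0,"dz": 0.1,"turn": -21}
  ]
}}

```text
clock: 6.15
position: [0.4827, -0.0278, 0.1574]
tool_rot: [0.001, 0.017, 1.0, -0.0]
force: [-0.0, 0.3, -0.3]
finger_gap: 0.0855
```

```bash
python3 -c "
from h import *
plan([.483,-.0255,.042],178)
s=snap('scene','s2.png')
cv2.imwrite('pics/s2c.png',cv2.resize(s['pixels'][120:270,290:490,::-1],None,fx=4,fy=4,interpolation=cv2.INTER_CUBIC))
"
```

```text
t 6.15 pos [ 0.4827 -0.0278  0.1574] yaw 178.0 tilt [ 2.1e-03 -1.0e-04 -1.0e+00] gap 0.0855 F [-0.01  0.31 -0.31] q [-0.06  0.28 -0.22  1.08 -0.   -0.02]
delta [0.     0.0023 0.1154] turn 0.0
```

View pics/s2c.png

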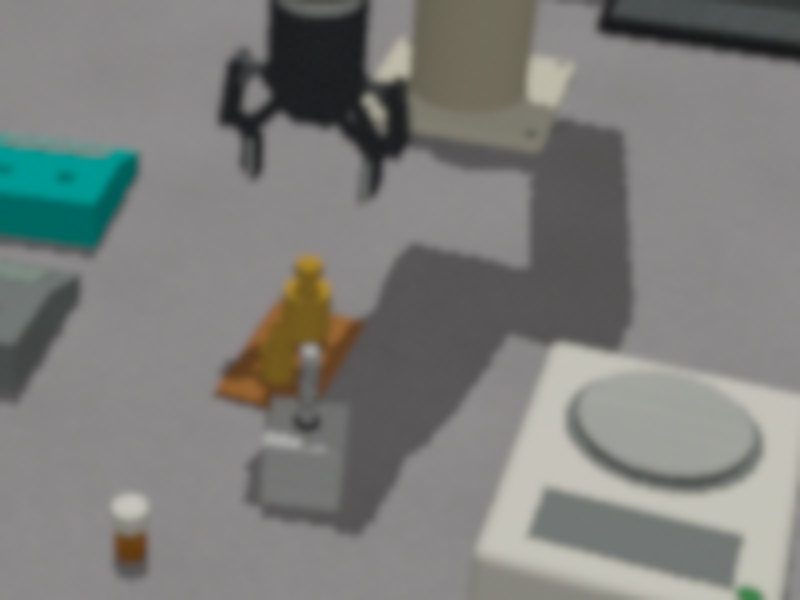

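>>> {"name": "jog_arm", "arguments": {
  "deltas": [
    {"hand": 1,"dx": 0,"dy": 0.002,"dz": 0.01,"turn": 0},
    {"hand": 1,"dx": 0,"dy": 0.002,"dz": 0.03,"turn": 0},
    {"hand": 1,"dx": 0,"dy": 0.002,"dz": 0.055,"turn": 0},
    {"hand": 1,"dx": 0,"dy": 0.002,"dz": 0.08,"turn": 0},
    {"hand": 1,"dx": 0,"dy": 0.002,"dz": 0.1,"turn": 0},
    {"hand": 1,"dx": 0,"dy": 0.002,"dz": 0.11,"turn": 0},
    {"hand": 1,"dx": 0,"dy": 0.002,"dz": 0.114,"turn": 0},
    {"hand": 1,"dx": 0,"dy": 0.002,"dz": 0.114,"turn": 0},
    {"hand": 0.5,"dx": 0,"dy": 0.002,"dz": 0.114,"turn": 0},
    {"hand": 0.2,"dx": 0,"dy": 0.002,"dz": 0.114,"turn": 0}
  ]
}}

```text
clock: 7.2
position: [0.4829, -0.0257, 0.0433]
tool_rot: [0.001, 0.017, 1.0, -0.0]
force: [0.1, 0.3, 1.1]
finger_gap: 0.059
```

>>> {"name": "jog_arm", "arguments": {
  "deltas": [
    {"hand": 0.1,"dx": 0,"dy": 0,"dz": 0,"turn": 0},
    {"hand": 0,"dx": 0,"dy": 0,"dz": 0,"turn": 0},
    {"hand": -0.1,"dx": 0,"dy": 0,"dz": 0,"turn": 0},
    {"hand": -0.2,"dx": 0,"dy": 0,"dz": 0,"turn": 0},
    {"hand": -0.4,"dx": 0,"dy": 0,"dz": 0,"turn": 0},
    {"hand": -0.6,"dx": 0,"dy": 0,"dz": 0,"turn": 0},
    {"hand": -1,"dx": 0,"dy": 0,"dz": 0,"turn": 0},
    {"hand": -1,"dx": 0,"dy": 0,"dz": 0,"turn": 0},
    {"hand": -1,"dx": 0,"dy": 0,"dz": 0,"turn": 0},
    {"hand": -1,"dx": 0,"dy": 0,"dz": 0,"turn": 0}
  ]
}}

```text
clock: 8.2
position: [0.4823, -0.0254, 0.043]
tool_rot: [0.0, 0.017, 1.0, 0.0]
force: [-2.0, 2.2, 5.9]
finger_gap: 0.039
```

```bash
python3 -c "
from h import *
plan([.483,-.0255,.16],178)
s=snap('scene','s3.png')
cv2.imwrite('pics/s3c.png',cv2.resize(s['pixels'][120:270,290:490,::-1],None,fx=4,fy=4,interpolation=cv2.INTER_CUBIC))
"
```

```text
t 8.2 pos [ 0.4823 -0.0254  0.043 ] yaw 178.01 tilt [ 1.e-03  6.e-04 -1.e+00] gap 0.039 F [-1.96  2.23  5.85] q [-0.05  0.41 -0.37  0.79  0.   -0.02]
delta [-0.0008  0.     -0.117 ] turn 0.01
```

View pics/s3c.png

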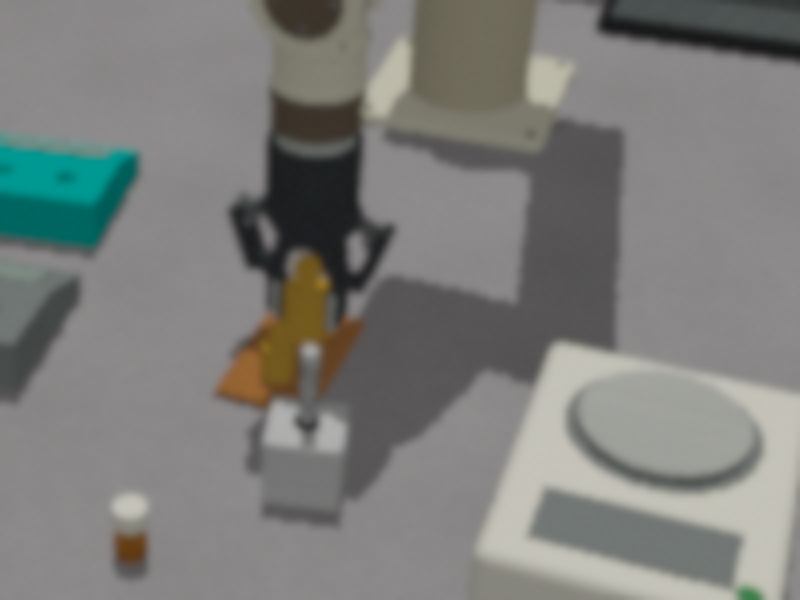

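>>> {"name": "jog_arm", "arguments": {
  "deltas": [
    {"hand": -1,"dx": 0,"dy": 0,"dz": -0.003,"turn": 0},
    {"hand": -1,"dx": 0,"dy": 0,"dz": -0.01,"turn": 0},
    {"hand": -1,"dx": 0,"dy": 0,"dz": -0.025,"turn": 0},
    {"hand": -1,"dx": 0,"dy": 0,"dz": -0.045,"turn": 0},
    {"hand": -1,"dx": 0,"dy": 0,"dz": -0.065,"turn": 0},
    {"hand": -1,"dx": 0,"dy": 0,"dz": -0.085,"turn": 0},
    {"hand": -1,"dx": 0,"dy": 0,"dz": -0.105,"turn": 0},
    {"hand": -1,"dx": 0,"dy": 0,"dz": -0.122,"turn": 0},
    {"hand": -1,"dx": 0,"dy": 0,"dz": -0.13,"turn": 0},
    {"hand": -1,"dx": 0,"dy": 0,"dz": -0.13,"turn": 0}
  ]
}}

```text
clock: 9.25
position: [0.4824, -0.0258, 0.173]
tool_rot: [0.001, 0.017, 1.0, -0.0]
force: [-0.0, 0.1, -5.5]
finger_gap: 0.0387
```

```bash
python3 -c "
from h import *
plan([.581,.269,.173],178)
s=snap('scene','s4.png')
cv2.imwrite('pics/s4c.png',cv2.resize(s['pixels'][70:270,290:490,::-1],None,fx=3,fy=3,interpolation=cv2.INTER_CUBIC))
for t in ['small_weight','pan_top']:
    print(t,[(np.round(d['xyz'],4).tolist(),round(d['conf'],2)) for d in arm.mark_of(t,s)][:2])
"
```

```text
t 9.25 pos [ 0.4824 -0.0258  0.173 ] yaw 178.0 tilt [ 1.5e-03 -3.0e-04 -1.0e+00] gap 0.0387 F [-0.02  0.11 -5.45] q [-0.05  0.26 -0.19  1.12 -0.   -0.02]
delta [-8.830e-02  2.981e-01  1.000e-04] turn -0.0
small_weight [([0.5448, -0.026, 0.0113], 0.67)]
pan_top [([0.5819, 0.2691, 0.0707], 0.82), ([0.622, 0.2697, 0.003], 0.71)]
```

View pics/s4c.png

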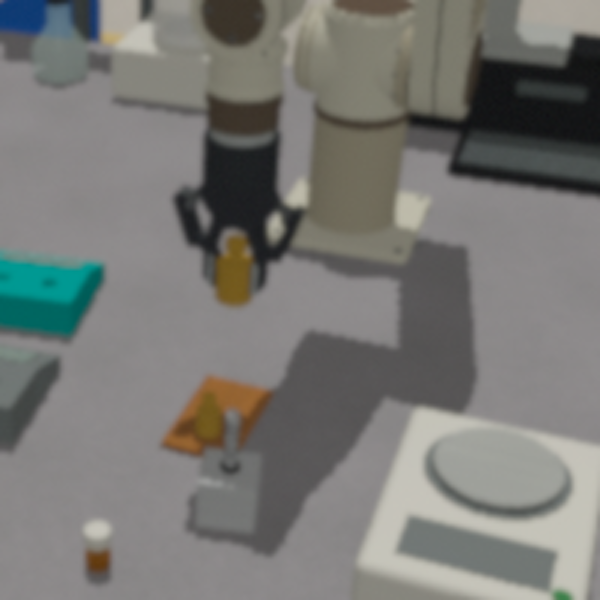

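>>> {"name": "jog_arm", "arguments": {
  "deltas": [
    {"hand": -1,"dx": -0.003,"dy": 0.01,"dz": 0,"turn": 0},
    {"hand": -1,"dx": -0.012,"dy": 0.04,"dz": 0,"turn": 0},
    {"hand": -1,"dx": -0.024,"dy": 0.08,"dz": 0,"turn": 0},
    {"hand": -1,"dx": -0.036,"dy": 0.12,"dz": 0,"turn": 0},
    {"hand": -1,"dx": -0.048,"dy": 0.16,"dz": 0,"turn": 0},
    {"hand": -1,"dx": -0.06,"dy": 0.2,"dz": 0,"turn": 0},
    {"hand": -1,"dx": -0.072,"dy": 0.24,"dz": 0,"turn": 0},
    {"hand": -1,"dx": -0.082,"dy": 0.275,"dz": 0,"turn": 0},
    {"hand": -1,"dx": -0.087,"dy": 0.292,"dz": 0,"turn": 0},
    {"hand": -1,"dx": -0.0885,"dy": 0.298,"dz": 0,"turn": 0}
  ]
}}

```text
clock: 10.4
position: [0.5804, 0.272, 0.1704]
tool_rot: [-0.001, 0.016, 1.0, -0.0]
force: [-0.3, 0.2, -4.5]
finger_gap: 0.0392
```

>>> {"name": "jog_arm", "arguments": {
  "deltas": [
    {"hand": -1,"dx": 0,"dy": 0,"dz": 0.005,"turn": 0},
    {"hand": -1,"dx": 0,"dy": 0,"dz": 0.018,"turn": 0},
    {"hand": -1,"dx": 0,"dy": 0,"dz": 0.032,"turn": 0},
    {"hand": -1,"dx": 0,"dy": 0,"dz": 0.044,"turn": 0},
    {"hand": -1,"dx": 0,"dy": 0,"dz": 0.052,"turn": 0},
    {"hand": -1,"dx": 0,"dy": 0,"dz": 0.057,"turn": 0},
    {"hand": -1,"dx": 0,"dy": 0,"dz": 0.06,"turn": 0},
    {"hand": -1,"dx": 0,"dy": 0,"dz": 0.062,"turn": 0},
    {"hand": -1,"dx": 0,"dy": 0,"dz": 0.062,"turn": 0},
    {"hand": -1,"dx": 0,"dy": 0,"dz": 0.062,"turn": 0}
  ]
}}

```text
clock: 11.4
position: [0.5811, 0.2692, 0.1109]
tool_rot: [0.0, 0.017, 1.0, 0.0]
force: [-1.0, -0.4, -4.3]
finger_gap: 0.0387
```

```bash
python3 -c "
from h import *
plan([.581,.269,.105],178)
s=snap('scene','s5.png')
cv2.imwrite('pics/s5c.png',cv2.resize(s['pixels'][130:310,350:530,::-1],None,fx=3,fy=3,interpolation=cv2.INTER_CUBIC))
"
```

```text
t 11.4 pos [0.5811 0.2692 0.1109] yaw 178.01 tilt [ 9.e-04  4.e-04 -1.e+00] gap 0.0387 F [-1.04 -0.37 -4.31] q [0.43 0.61 0.18 1.14 0.   0.47]
delta [ 0.0001 -0.0003  0.0059] turn 0.01
```

View pics/s5c.png

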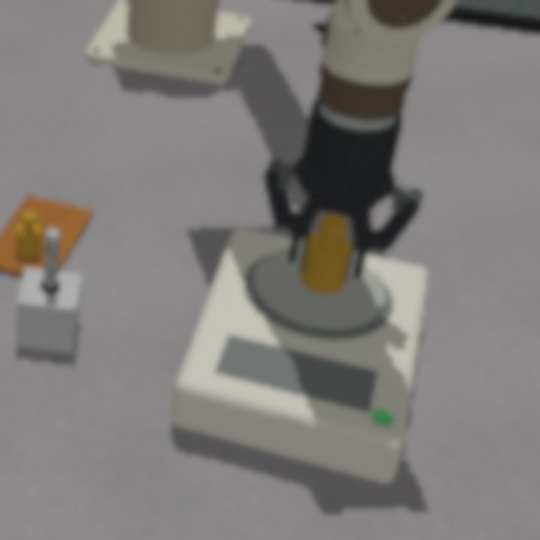

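```bash
python3 -c "
from h import *
import cv2
s=arm.snapshot('scene')
for p in ([.581,.269,.07],[.581,.269,.076]):
    u=proj(s,p); print(p,u,(u-[350,130])*3)
cs=np.array([proj(s,[.581+.06*np.cos(a),.269+.06*np.sin(a),.07]) for a in np.linspace(0,6.28,60)])
cw=np.array([proj(s,[.581+.02*np.cos(a),.269+.02*np.sin(a),.076]) for a in np.linspace(0,6.28,60)])
im=cv2.resize(s['pixels'][130:310,350:530,::-1],None,fx=4,fy=4,interpolation=cv2.INTER_CUBIC)
for c,col in((cs,(0,0,255)),(cw,(255,0,0))):
    cv2.polylines(im,[((c-[350,130]+.5)*4).astype(np.int32)],True,col,1)
cv2.imwrite('pics/s6.png',im[220:500,200:620])
t=cv2.imread('pics/top0.png'); tt=arm.snapshot('top')
c=np.array([proj(tt,[.581+.06*np.cos(a),.269+.06*np.sin(a),.07]) for a in np.linspace(0,6.28,60)])
im=cv2.resize(t[130:220,160:240],None,fx=6,fy=6,interpolation=cv2.INTER_CUBIC)
cv2.polylines(im,[((c-[160,130]+.5)*6).astype(np.int32)],True,(0,0,255),1)
cv2.imwrite('pics/s7.png',im)
"
```

```text
[0.581, 0.269, 0.07] [456.446031   223.95050141] [319.338093   281.85150423]
[0.581, 0.269, 0.076] [456.7984992  222.27195016] [320.39549759 276.81585049]
```

View pics/s6.png

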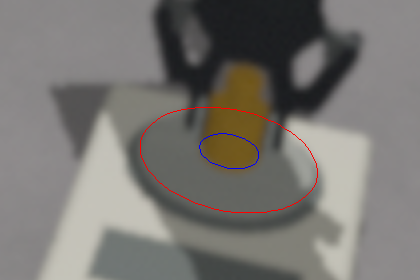

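View pics/s7.png

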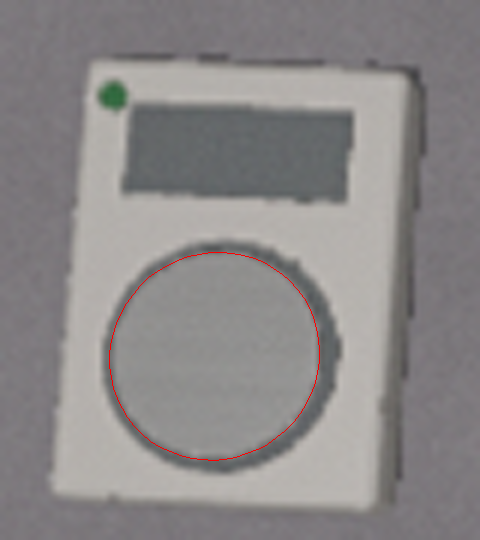

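>>> {"name": "jog_arm", "arguments": {
  "deltas": [
    {"hand": -1,"dx": 0,"dy": -0.001,"dz": 0,"turn": 0},
    {"hand": -1,"dx": 0,"dy": -0.002,"dz": 0.001,"turn": 0},
    {"hand": -1,"dx": 0,"dy": -0.002,"dz": 0.002,"turn": 0},
    {"hand": -1,"dx": 0,"dy": -0.002,"dz": 0.003,"turn": 0},
    {"hand": -1,"dx": 0,"dy": -0.002,"dz": 0.0035,"turn": 0},
    {"hand": -1,"dx": 0,"dy": -0.002,"dz": 0.004,"turn": 0},
    {"hand": -1,"dx": 0,"dy": -0.002,"dz": 0.0045,"turn": 0},
    {"hand": -1,"dx": 0,"dy": -0.002,"dz": 0.005,"turn": 0},
    {"hand": -1,"dx": 0,"dy": -0.002,"dz": 0.005,"turn": 0},
    {"hand": -1,"dx": 0,"dy": -0.002,"dz": 0.005,"turn": 0}
  ]
}}

```text
clock: 12.55
position: [0.5807, 0.267, 0.1053]
tool_rot: [-0.0, 0.017, 1.0, -0.0]
force: [-0.4, 0.4, -5.2]
finger_gap: 0.0389
```

```bash
python3 -c "
from h import *
plan([.581,.267,.105],178)
"
```

```text
t 12.55 pos [0.5807 0.267  0.1053] yaw 178.0 tilt [-0. -0. -1.] gap 0.0389 F [-0.42  0.35 -5.24] q [0.43 0.61 0.17 1.13 0.   0.47]
delta [-0.0003 -0.      0.0003] turn 0.0
```

Still carrying the full weight; lower in fine steps until the force changes.

>>> {"name": "jog_arm", "arguments": {
  "deltas": [
    {"hand": -1,"dx": 0,"dy": 0,"dz": 0.0002,"turn": 0},
    {"hand": -1,"dx": 0,"dy": 0,"dz": 0.0004,"turn": 0},
    {"hand": -1,"dx": 0,"dy": 0,"dz": 0.0006,"turn": 0},
    {"hand": -1,"dx": 0,"dy": 0,"dz": 0.0008,"turn": 0},
    {"hand": -1,"dx": 0,"dy": 0,"dz": 0.001,"turn": 0},
    {"hand": -1,"dx": 0,"dy": 0,"dz": 0.0012,"turn": 0},
    {"hand": -1,"dx": 0,"dy": 0,"dz": 0.0012,"turn": 0},
    {"hand": -1,"dx": 0,"dy": 0,"dz": 0.0012,"turn": 0},
    {"hand": -1,"dx": 0,"dy": 0,"dz": 0.0012,"turn": 0},
    {"hand": -1,"dx": 0,"dy": 0,"dz": 0.0012,"turn": 0}
  ]
}}

```text
clock: 13.55
position: [0.5808, 0.267, 0.1051]
tool_rot: [0.0, 0.017, 1.0, 0.0]
force: [-4.5, -1.9, 5.9]
finger_gap: 0.0388
```

>>> {"name": "jog_arm", "arguments": {
  "deltas": [
    {"hand": -1,"dx": 0,"dy": 0,"dz": -0.0003,"turn": 0},
    {"hand": -1,"dx": 0,"dy": 0,"dz": -0.0006,"turn": 0},
    {"hand": -1,"dx": 0,"dy": 0,"dz": -0.0006,"turn": 0},
    {"hand": -0.1,"dx": 0,"dy": 0,"dz": -0.0006,"turn": 0},
    {"hand": 0,"dx": 0,"dy": 0,"dz": -0.0006,"turn": 0},
    {"hand": 0.1,"dx": 0,"dy": 0,"dz": -0.0006,"turn": 0},
    {"hand": 0.3,"dx": 0,"dy": 0,"dz": -0.0006,"turn": 0},
    {"hand": 0.5,"dx": 0,"dy": 0,"dz": -0.0006,"turn": 0},
    {"hand": 0.6,"dx": 0,"dy": 0,"dz": -0.0006,"turn": 0},
    {"hand": 0.6,"dx": 0,"dy": 0,"dz": -0.0006,"turn": 0}
  ]
}}

```text
clock: 14.55
position: [0.5808, 0.2671, 0.1046]
tool_rot: [0.0, 0.017, 1.0, 0.0]
force: [-0.3, 0.1, 0.2]
finger_gap: 0.0684
```

>>> {"name": "jog_arm", "arguments": {
  "deltas": [
    {"hand": 0.6,"dx": 0,"dy": 0,"dz": -0.005,"turn": 0},
    {"hand": 0.6,"dx": 0,"dy": 0,"dz": -0.015,"turn": 0},
    {"hand": 0.6,"dx": 0,"dy": 0,"dz": -0.03,"turn": 0},
    {"hand": 0.6,"dx": 0,"dy": 0,"dz": -0.05,"turn": 0},
    {"hand": 0.6,"dx": 0,"dy": 0,"dz": -0.07,"turn": 0},
    {"hand": 0.6,"dx": 0,"dy": 0,"dz": -0.09,"turn": 0},
    {"hand": 0.6,"dx": 0,"dy": 0,"dz": -0.11,"turn": 0},
    {"hand": 0.6,"dx": 0,"dy": 0,"dz": -0.13,"turn": 0},
    {"hand": 0.6,"dx": 0,"dy": 0,"dz": -0.14,"turn": 0},
    {"hand": 0.6,"dx": 0,"dy": 0,"dz": -0.14,"turn": 0}
  ]
}}

```text
clock: 15.55
position: [0.5817, 0.2675, 0.2474]
tool_rot: [0.002, 0.017, 1.0, 0.001]
force: [0.4, -0.2, -0.0]
finger_gap: 0.0682
```

```bash
python3 -c "
from h import *
plan([.656,.0285,.245],178)
s=snap('scene','s8.png')
for t in ['large_weight','stylus','stand','round_port']:
    print(t,[(np.round(d['xyz'],4).tolist(),round(d['conf'],2)) for d in arm.mark_of(t,s)][:3])
cv2.imwrite('pics/s8c.png',cv2.resize(s['pixels'][130:310,330:530,::-1],None,fx=3,fy=3,interpolation=cv2.INTER_CUBIC))
"
```

```text
t 15.55 pos [0.5817 0.2675 0.2474] yaw 178.0 tilt [ 0.0043  0.002  -1.    ] gap 0.0682 F [ 0.37 -0.16 -0.  ] q [ 0.43  0.53  0.41  1.44 -0.    0.47]
delta [-0.0826 -0.2362  0.0022] turn 0.0
large_weight [([0.5819, 0.2672, 0.0704], 0.62)]
stylus [([0.7753, -0.0629, 0.0036], 0.74), ([0.6581, 0.0261, 0.0094], 0.61)]
stand [([0.6569, 0.0307, 0.0], 0.9), ([0.5156, -0.0236, -0.0007], 0.61)]
round_port [([0.3953, -0.5736, 0.05], 0.77), ([0.5942, -0.2597, 0.0481], 0.74)]
```

View pics/s8c.png

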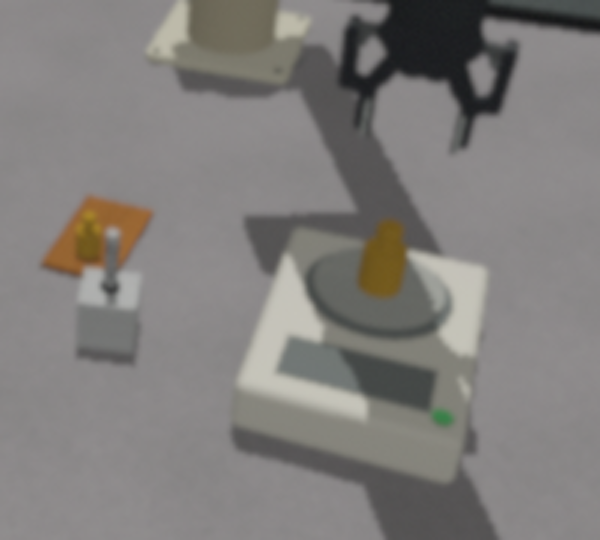

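>>> {"name": "jog_arm", "arguments": {
  "deltas": [
    {"hand": 0.6,"dx": -0.004,"dy": -0.01,"dz": 0,"turn": 0},
    {"hand": 0.6,"dx": -0.014,"dy": -0.04,"dz": 0,"turn": 0},
    {"hand": 0.6,"dx": -0.028,"dy": -0.08,"dz": 0,"turn": 0},
    {"hand": 0.6,"dx": -0.042,"dy": -0.12,"dz": 0,"turn": 0},
    {"hand": 0.6,"dx": -0.056,"dy": -0.16,"dz": 0,"turn": 0},
    {"hand": 0.6,"dx": -0.068,"dy": -0.195,"dz": 0,"turn": 0},
    {"hand": 0.6,"dx": -0.078,"dy": -0.223,"dz": 0,"turn": 0},
    {"hand": 0.6,"dx": -0.082,"dy": -0.235,"dz": 0,"turn": 0},
    {"hand": 0.6,"dx": -0.0826,"dy": -0.236,"dz": 0,"turn": 0},
    {"hand": 0.6,"dx": -0.0826,"dy": -0.236,"dz": 0,"turn": 0}
  ]
}}

```text
clock: 16.8
position: [0.6548, 0.0287, 0.2443]
tool_rot: [-0.0, 0.017, 1.0, 0.0]
force: [-1.0, -0.2, 0.3]
finger_gap: 0.0683
```

>>> {"name": "jog_arm", "arguments": {
  "deltas": [
    {"hand": 0.6,"dx": 0,"dy": 0,"dz": 0.01,"turn": 0},
    {"hand": 0.6,"dx": 0,"dy": 0,"dz": 0.025,"turn": 0},
    {"hand": 0.6,"dx": 0,"dy": 0,"dz": 0.045,"turn": 0},
    {"hand": 0.6,"dx": 0,"dy": 0,"dz": 0.065,"turn": 0},
    {"hand": 0.6,"dx": 0,"dy": 0,"dz": 0.08,"turn": 0},
    {"hand": 0.6,"dx": 0,"dy": 0,"dz": 0.09,"turn": 0},
    {"hand": 0.6,"dx": 0,"dy": 0,"dz": 0.095,"turn": 0},
    {"hand": 0.6,"dx": 0,"dy": 0,"dz": 0.095,"turn": 0},
    {"hand": 0.6,"dx": 0,"dy": 0,"dz": 0.095,"turn": 0},
    {"hand": 0.6,"dx": 0,"dy": 0,"dz": 0.095,"turn": 0}
  ]
}}

```text
clock: 17.8
position: [0.6557, 0.0284, 0.1508]
tool_rot: [0.001, 0.017, 1.0, 0.0]
force: [0.3, 0.1, -0.2]
finger_gap: 0.068
```

```bash
python3 -c "
from h import *
plan([.656,.0285,.101],178)
s=snap('scene','s9.png')
cv2.imwrite('pics/s9c.png',cv2.resize(s['pixels'][120:260,290:430,::-1],None,fx=4,fy=4,interpolation=cv2.INTER_CUBIC))
"
```

```text
t 17.8 pos [0.6557 0.0284 0.1508] yaw 178.01 tilt [ 2.1e-03  1.0e-04 -1.0e+00] gap 0.068 F [ 0.28  0.12 -0.18] q [0.04 0.61 0.29 1.25 0.   0.08]
delta [-0.0002  0.0001  0.0498] turn 0.01
```

View pics/s9c.png

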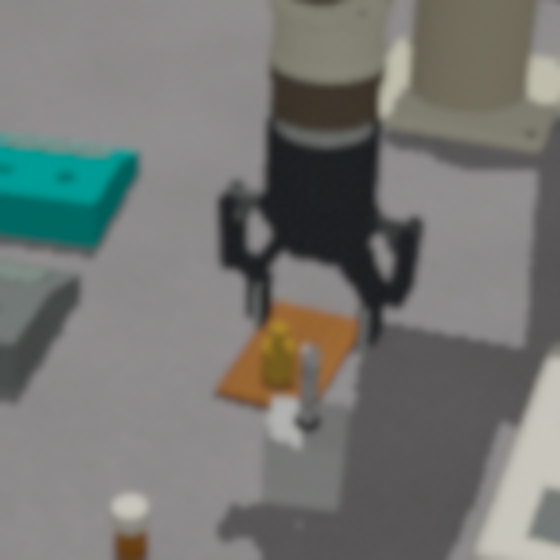

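>>> {"name": "jog_arm", "arguments": {
  "deltas": [
    {"hand": 0.6,"dx": 0,"dy": 0,"dz": 0.01,"turn": 0},
    {"hand": 0.6,"dx": 0,"dy": 0,"dz": 0.025,"turn": 0},
    {"hand": 0.6,"dx": 0,"dy": 0,"dz": 0.04,"turn": 0},
    {"hand": 0.6,"dx": 0,"dy": 0,"dz": 0.048,"turn": 0},
    {"hand": 0.6,"dx": 0,"dy": 0,"dz": 0.05,"turn": 0},
    {"hand": 0.6,"dx": 0,"dy": 0,"dz": 0.05,"turn": 0},
    {"hand": 0.4,"dx": 0,"dy": 0,"dz": 0.05,"turn": 0},
    {"hand": 0.2,"dx": 0,"dy": 0,"dz": 0.05,"turn": 0},
    {"hand": 0,"dx": 0,"dy": 0,"dz": 0.05,"turn": 0},
    {"hand": -0.2,"dx": 0,"dy": 0,"dz": 0.05,"turn": 0}
  ]
}}

```text
clock: 18.85
position: [0.6553, 0.0283, 0.1002]
tool_rot: [0.0, 0.017, 1.0, 0.0]
force: [-0.0, -0.2, -0.2]
finger_gap: 0.0341
```

>>> {"name": "jog_arm", "arguments": {
  "deltas": [
    {"hand": -0.3,"dx": 0,"dy": 0,"dz": 0,"turn": 0},
    {"hand": -0.4,"dx": 0,"dy": 0,"dz": 0,"turn": 0},
    {"hand": -0.5,"dx": 0,"dy": 0,"dz": 0,"turn": 0},
    {"hand": -0.6,"dx": 0,"dy": 0,"dz": 0,"turn": 0},
    {"hand": -0.7,"dx": 0,"dy": 0,"dz": 0,"turn": 0},
    {"hand": -0.8,"dx": 0,"dy": 0,"dz": 0,"turn": 0},
    {"hand": -1,"dx": 0,"dy": 0,"dz": 0,"turn": 0},
    {"hand": -1,"dx": 0,"dy": 0,"dz": 0,"turn": 0},
    {"hand": -1,"dx": 0,"dy": 0,"dz": 0,"turn": 0},
    {"hand": -1,"dx": 0,"dy": 0,"dz": 0,"turn": 0}
  ],
  "force": 60
}}

```text
clock: 19.85
position: [0.6552, 0.0283, 0.0998]
tool_rot: [0.0, 0.017, 1.0, 0.0]
force: [0.3, 0.1, 0.3]
finger_gap: 0.0115
```

```bash
python3 -c "
from h import *
plan([.656,.0285,.2],178)
"
```

```text
t 19.85 pos [0.6552 0.0283 0.0998] yaw 178.01 tilt [ 3.e-04  0.e+00 -1.e+00] gap 0.0115 F [0.33 0.07 0.34] q [0.04 0.64 0.22 1.14 0.   0.08]
delta [-0.0009  0.0002 -0.1002] turn 0.01
```

>>> {"name": "jog_arm", "arguments": {
  "deltas": [
    {"hand": -1,"dx": 0,"dy": 0,"dz": -0.003,"turn": 0},
    {"hand": -1,"dx": 0,"dy": 0,"dz": -0.012,"turn": 0},
    {"hand": -1,"dx": 0,"dy": 0,"dz": -0.028,"turn": 0},
    {"hand": -1,"dx": 0,"dy": 0,"dz": -0.045,"turn": 0},
    {"hand": -1,"dx": 0,"dy": 0,"dz": -0.065,"turn": 0},
    {"hand": -1,"dx": 0,"dy": 0,"dz": -0.085,"turn": 0},
    {"hand": -1,"dx": 0,"dy": 0,"dz": -0.1,"turn": 0},
    {"hand": -1,"dx": 0,"dy": 0,"dz": -0.11,"turn": 0},
    {"hand": -1,"dx": 0,"dy": 0,"dz": -0.11,"turn": 0},
    {"hand": -1,"dx": 0,"dy": 0,"dz": -0.11,"turn": 0}
  ]
}}

```text
clock: 20.85
position: [0.6549, 0.0283, 0.2094]
tool_rot: [-0.0, 0.017, 1.0, -0.0]
force: [0.4, -0.0, -0.5]
finger_gap: 0.0118
```

```bash
python3 -c "
from h import *
plan([.600,-.261,.21],178)
s=snap('scene','s10.png')
for t in ['stylus']:
    print(t,[(np.round(d['xyz'],4).tolist(),round(d['conf'],2)) for d in arm.mark_of(t,s)][:3])
cv2.imwrite('pics/s10c.png',cv2.resize(s['pixels'][80:260,290:430,::-1],None,fx=4,fy=4,interpolation=cv2.INTER_CUBIC)[:600])
"
```

```text
t 20.85 pos [0.6549 0.0283 0.2094] yaw 178.0 tilt [-4.e-04 -0.e+00 -1.e+00] gap 0.0118 F [ 0.41 -0.03 -0.52] q [ 0.04  0.58  0.39  1.39 -0.    0.08]
delta [ 0.0448 -0.291  -0.0006] turn 0.0
stylus [([0.6576, 0.0281, 0.1167], 0.67)]
```

View pics/s10c.png

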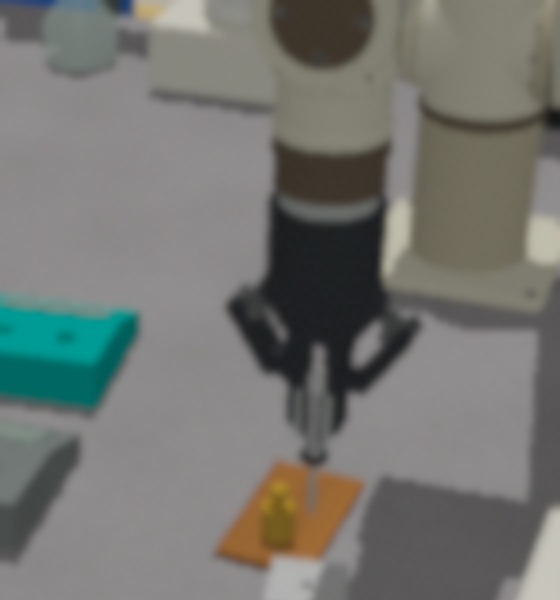

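>>> {"name": "jog_arm", "arguments": {
  "deltas": [
    {"hand": -1,"dx": 0.002,"dy": -0.01,"dz": 0,"turn": 0},
    {"hand": -1,"dx": 0.006,"dy": -0.04,"dz": 0,"turn": 0},
    {"hand": -1,"dx": 0.012,"dy": -0.08,"dz": 0,"turn": 0},
    {"hand": -1,"dx": 0.018,"dy": -0.12,"dz": 0,"turn": 0},
    {"hand": -1,"dx": 0.024,"dy": -0.16,"dz": 0,"turn": 0},
    {"hand": -1,"dx": 0.03,"dy": -0.2,"dz": 0,"turn": 0},
    {"hand": -1,"dx": 0.036,"dy": -0.24,"dz": 0,"turn": 0},
    {"hand": -1,"dx": 0.042,"dy": -0.27,"dz": 0,"turn": 0},
    {"hand": -1,"dx": 0.045,"dy": -0.285,"dz": 0,"turn": 0},
    {"hand": -1,"dx": 0.045,"dy": -0.291,"dz": 0,"turn": 0}
  ]
}}

```text
clock: 21.95
position: [0.5989, -0.2627, 0.2091]
tool_rot: [-0.001, 0.019, 1.0, 0.0]
force: [-0.0, 0.2, -1.0]
finger_gap: 0.0113
```

>>> {"name": "jog_arm", "arguments": {
  "deltas": [
    {"hand": -1,"dx": 0,"dy": 0,"dz": 0.01,"turn": 0},
    {"hand": -1,"dx": 0,"dy": 0,"dz": 0.025,"turn": 0},
    {"hand": -1,"dx": 0,"dy": 0,"dz": 0.04,"turn": 0},
    {"hand": -1,"dx": 0,"dy": 0,"dz": 0.05,"turn": 0},
    {"hand": -1,"dx": 0,"dy": 0,"dz": 0.055,"turn": 0},
    {"hand": -1,"dx": 0,"dy": 0,"dz": 0.055,"turn": 0},
    {"hand": -1,"dx": 0,"dy": 0,"dz": 0.055,"turn": 0},
    {"hand": -1,"dx": 0,"dy": 0,"dz": 0.055,"turn": 0},
    {"hand": -1,"dx": 0,"dy": 0,"dz": 0.055,"turn": 0},
    {"hand": -1,"dx": 0,"dy": 0,"dz": 0.055,"turn": 0}
  ]
}}

```text
clock: 22.95
position: [0.6002, -0.2612, 0.1553]
tool_rot: [0.0, 0.018, 1.0, -0.0]
force: [-0.4, -0.7, -0.6]
finger_gap: 0.0117
```

```bash
python3 -c "
from h import *
plan([.600,-.261,.15],178)
s=snap('scene','s11.png')
for t in ['stylus','round_port','slot_port']:
    print(t,[(np.round(d['xyz'],4).tolist(),round(d['conf'],2)) for d in arm.mark_of(t,s)][:3])
print(proj(s,[.6,-.261,.048]))
cv2.imwrite('pics/s11c.png',cv2.resize(s['pixels'][140:230,240:330,::-1],None,fx=6,fy=6,interpolation=cv2.INTER_CUBIC))
t=snap('top','t11.png')
cv2.imwrite('pics/t11c.png',cv2.resize(t['pixels'][165:230,325:395,::-1],None,fx=6,fy=6,interpolation=cv2.INTER_CUBIC))
"
```

```text
t 22.95 pos [ 0.6002 -0.2612  0.1553] yaw 177.99 tilt [ 9.e-04 -4.e-04 -1.e+00] gap 0.0117 F [-0.43 -0.67 -0.57] q [-0.41  0.6   0.29  1.26  0.   -0.38]
delta [0.0002 0.0002 0.0053] turn -0.01
stylus [([0.6033, -0.2645, 0.0633], 0.52)]
round_port [([0.396, -0.5719, 0.0497], 0.87), ([0.5957, -0.261, 0.048], 0.86), ([0.3758, -0.2878, 0.0478], 0.68)]
slot_port [([0.4148, -0.6342, 0.0492], 0.97), ([0.3873, -0.3561, 0.0482], 0.7), ([0.6036, -0.3289, 0.0547], 0.66)]
[285.80023078 196.02141597]
```

View pics/s11c.png

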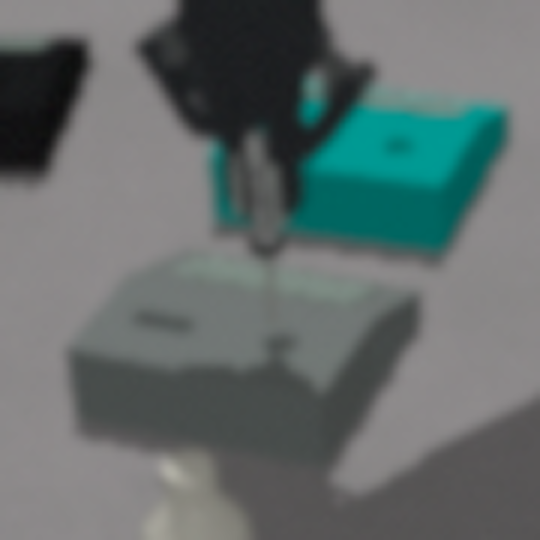

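View pics/t11c.png

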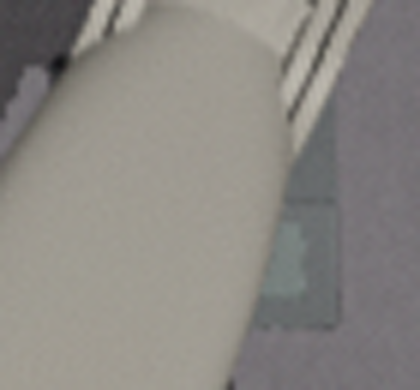

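```bash
python3 -c "
from h import *
s=arm.snapshot('scene')
a=proj(s,[.6,-.261,.0655]);b=proj(s,[.6,-.261,.048]);print(a,b,(a-b)*6,(a-[240,140]+.5)*6,(b-[240,140]+.5)*6)
for d in ([.005,0],[0,.005]):
    print(d,(proj(s,[.6+d[0],-.261+d[1],.048])-b)*6)
t=cv2.imread('pics/scene0.png')
o=[cv2.resize(i[170:220,250:320],None,fx=10,fy=10,interpolation=cv2.INTER_CUBIC)[:,:] for i in (t,s['pixels'][:,:,::-1])]
print(proj(s,[.6,-.261,.048])-[250,170])
cv2.imwrite('pics/s12.png',cv2.resize(np.vstack(o),None,fx=.6,fy=.6))
"
```

```text
[285.43733525 191.53895162] [285.80023078 196.02141597] [ -2.17737324 -26.89478606] [275.62401147 312.23370974] [277.80138471 339.12849581]
[0.005, 0] [-4.15212544  4.89339297]
[0, 0.005] [8.28656723 1.86852516]
[35.80023078 26.02141597]
```

View pics/s12.png

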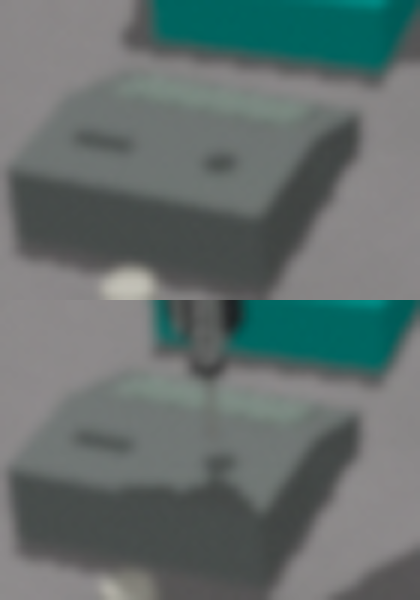

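>>> {"name": "jog_arm", "arguments": {
  "deltas": [
    {"hand": -1,"dx": 0.001,"dy": 0.001,"dz": 0,"turn": 0},
    {"hand": -1,"dx": 0.0025,"dy": 0.002,"dz": 0,"turn": 0},
    {"hand": -1,"dx": 0.0025,"dy": 0.002,"dz": 0.002,"turn": 0},
    {"hand": -1,"dx": 0.0025,"dy": 0.002,"dz": 0.005,"turn": 0},
    {"hand": -1,"dx": 0.0025,"dy": 0.002,"dz": 0.008,"turn": 0},
    {"hand": -1,"dx": 0.0025,"dy": 0.002,"dz": 0.01,"turn": 0},
    {"hand": -1,"dx": 0.0025,"dy": 0.002,"dz": 0.012,"turn": 0},
    {"hand": -1,"dx": 0.0025,"dy": 0.002,"dz": 0.012,"turn": 0},
    {"hand": -1,"dx": 0.0025,"dy": 0.002,"dz": 0.012,"turn": 0},
    {"hand": -1,"dx": 0.0025,"dy": 0.002,"dz": 0.012,"turn": 0}
  ]
}}

```text
clock: 24.25
position: [0.5976, -0.2589, 0.1429]
tool_rot: [0.0, 0.017, 1.0, -0.0]
force: [0.2, -0.2, -1.3]
finger_gap: 0.0116
```

```bash
python3 -c "
from h import *
plan([.598,-.259,.15],178)
s=snap('scene','s13.png')
o=cv2.resize(s['pixels'][170:220,250:320,::-1],None,fx=10,fy=10,interpolation=cv2.INTER_CUBIC)
cv2.imwrite('pics/s13c.png',o)
"
```

```text
t 24.25 pos [ 0.5976 -0.2589  0.1429] yaw 178.0 tilt [ 3.e-04 -1.e-04 -1.e+00] gap 0.0116 F [ 0.15 -0.25 -1.25] q [-0.41  0.6   0.26  1.23 -0.   -0.37]
delta [-0.0004 -0.0001 -0.0071] turn 0.0
```

View pics/s13c.png

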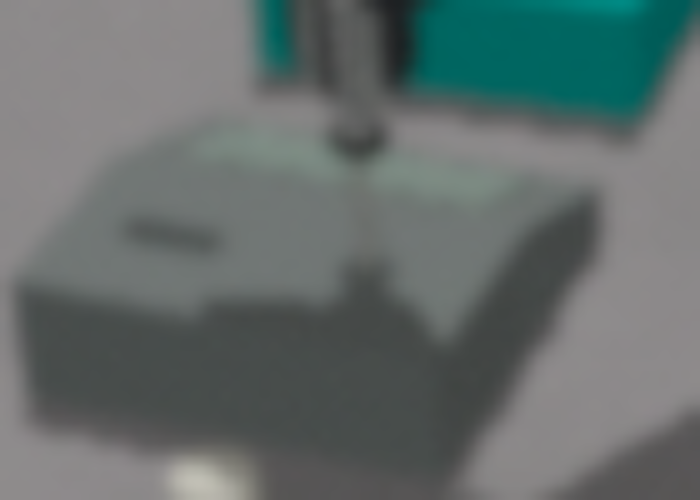

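>>> {"name": "jog_arm", "arguments": {
  "deltas": [
    {"hand": -1,"dx": 0,"dy": 0,"dz": 0.002,"turn": 0},
    {"hand": -1,"dx": 0,"dy": 0,"dz": 0.004,"turn": 0},
    {"hand": -1,"dx": 0,"dy": 0,"dz": 0.006,"turn": 0},
    {"hand": -1,"dx": 0,"dy": 0,"dz": 0.008,"turn": 0},
    {"hand": -1,"dx": 0,"dy": 0,"dz": 0.01,"turn": 0},
    {"hand": -1,"dx": 0,"dy": 0,"dz": 0.012,"turn": 0},
    {"hand": -1,"dx": 0,"dy": 0,"dz": 0.014,"turn": 0},
    {"hand": -1,"dx": 0,"dy": 0,"dz": 0.016,"turn": 0},
    {"hand": -1,"dx": 0,"dy": 0,"dz": 0.017,"turn": 0},
    {"hand": -1,"dx": 0,"dy": 0,"dz": 0.017,"turn": 0}
  ]
}}

```text
clock: 25.3
position: [0.5974, -0.2588, 0.1255]
tool_rot: [-0.0, 0.017, 1.0, 0.0]
force: [0.4, -0.1, -0.0]
finger_gap: 0.0115
```

```bash
python3 -c "
from h import *
plan([.598,-.259,.118],178)
s=snap('scene','s14.png')
o=cv2.resize(s['pixels'][160:220,250:320,::-1],None,fx=8,fy=8,interpolation=cv2.INTER_CUBIC)
cv2.imwrite('pics/s14c.png',o)
for i in range(5): arm.snapshot('scene'); print(arm.observe()['force'].round(2))
"
```

```text
t 25.3 pos [ 0.5974 -0.2588  0.1255] yaw 178.0 tilt [-4.e-04  1.e-04 -1.e+00] gap 0.0115 F [ 0.35 -0.15 -0.01] q [-0.41  0.62  0.23  1.19 -0.   -0.37]
delta [-0.0006 -0.0002  0.0075] turn 0.0
[-0.83  0.15 -1.05]
[-0.47 -0.33 -1.05]
[ 0.57  0.06 -0.43]
[0.07 0.38 0.29]
[ 0.49  0.26 -0.11]
```

View pics/s14c.png

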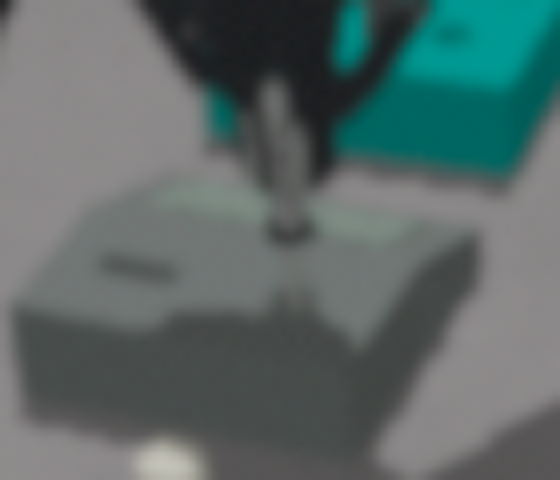

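>>> {"name": "jog_arm", "arguments": {
  "deltas": [
    {"hand": -1,"dx": 0,"dy": 0,"dz": 0.001,"turn": 0},
    {"hand": -1,"dx": 0,"dy": 0,"dz": 0.002,"turn": 0},
    {"hand": -1,"dx": 0,"dy": 0,"dz": 0.003,"turn": 0},
    {"hand": -1,"dx": 0,"dy": 0,"dz": 0.004,"turn": 0},
    {"hand": -1,"dx": 0,"dy": 0,"dz": 0.005,"turn": 0},
    {"hand": -1,"dx": 0,"dy": 0,"dz": 0.006,"turn": 0},
    {"hand": -1,"dx": 0,"dy": 0,"dz": 0.007,"turn": 0},
    {"hand": -1,"dx": 0,"dy": 0,"dz": 0.0075,"turn": 0},
    {"hand": -1,"dx": 0,"dy": 0,"dz": 0.0075,"turn": 0},
    {"hand": -1,"dx": 0,"dy": 0,"dz": 0.0075,"turn": 0}
  ]
}}

```text
clock: 26.6
position: [0.5976, -0.2589, 0.1184]
tool_rot: [0.0, 0.017, 1.0, -0.0]
force: [0.5, 0.6, 3.4]
finger_gap: 0.0115
```

```bash
python3 -c "
from h import *
plan([.598,-.259,.118],178)
F=[]
for i in range(8): arm.snapshot('scene'); F.append(arm.observe()['force'])
print(np.mean(F,0),np.std(F,0),arm.observe()['position'])
"
```

```text
t 26.6 pos [ 0.5976 -0.2589  0.1184] yaw 178.0 tilt [ 3.e-04 -1.e-04 -1.e+00] gap 0.0115 F [0.53 0.61 3.4 ] q [-0.41  0.62  0.22  1.17  0.   -0.37]
delta [-0.0004 -0.0001  0.0004] turn 0.0
[-0.28397994 -0.02494982  3.16122503] [0.50028473 0.37596025 0.58725362] [ 0.59760455 -0.25890925  0.11830156]
```

>>> {"name": "jog_arm", "arguments": {
  "deltas": [
    {"hand": -1,"dx": 0,"dy": 0,"dz": 0.0003,"turn": 0},
    {"hand": -1,"dx": 0,"dy": 0,"dz": 0.0006,"turn": 0},
    {"hand": -1,"dx": 0,"dy": 0,"dz": 0.0009,"turn": 0},
    {"hand": -1,"dx": 0,"dy": 0,"dz": 0.0012,"turn": 0},
    {"hand": -1,"dx": 0,"dy": 0,"dz": 0.0012,"turn": 0},
    {"hand": -1,"dx": 0,"dy": 0,"dz": 0.0012,"turn": 0},
    {"hand": -1,"dx": 0,"dy": 0,"dz": 0.0012,"turn": 0},
    {"hand": -1,"dx": 0,"dy": 0,"dz": 0.0012,"turn": 0},
    {"hand": -1,"dx": 0,"dy": 0,"dz": 0.0012,"turn": 0},
    {"hand": -1,"dx": 0,"dy": 0,"dz": 0.0012,"turn": 0}
  ]
}}

```text
clock: 28.0
position: [0.5976, -0.2589, 0.117]
tool_rot: [0.0, 0.017, 1.0, -0.0]
force: [-0.7, -0.4, 3.0]
finger_gap: 0.0112
```

```bash
python3 -c "
from h import *
plan([.598,-.259,.118],178)
F=[];P=[]
for i in range(10): s=arm.snapshot('scene'); o=arm.observe(); F.append(o['force']); P.append(o['position'])
print(np.mean(F,0),np.mean(P,0))
s=snap('scene','s15.png'); cv2.imwrite('pics/s15c.png',cv2.resize(s['pixels'][100:300,200:500,::-1],None,fx=2.6,fy=2.6,interpolation=cv2.INTER_CUBIC))
for t in ['large_weight','small_weight','vial','bottle','tool_cup']:
    print(t,[(np.round(d['xyz'],4).tolist(),round(d['conf'],2)) for d in arm.mark_of(t,s)][:2])
"
```

```text
t 28.0 pos [ 0.5976 -0.2589  0.117 ] yaw 178.01 tilt [ 1.e-04 -1.e-04 -1.e+00] gap 0.0112 F [-0.66 -0.44  3.01] q [-0.41  0.62  0.22  1.17 -0.   -0.37]
delta [-0.0004 -0.0001 -0.001 ] turn 0.01
[-0.3486249   0.39469343  3.96891653] [ 0.59755783 -0.25889163  0.11702653]
large_weight [([0.7685, -0.2184, 0.0002], 0.62), ([0.5832, 0.2676, 0.0698], 0.59)]
small_weight [([0.5467, -0.0274, 0.0097], 0.63)]
vial []
bottle [([0.7705, -0.2186, -0.0015], 0.84)]
tool_cup [([0.5641, -0.5333, 0.0029], 0.83)]
```

View pics/s15c.png

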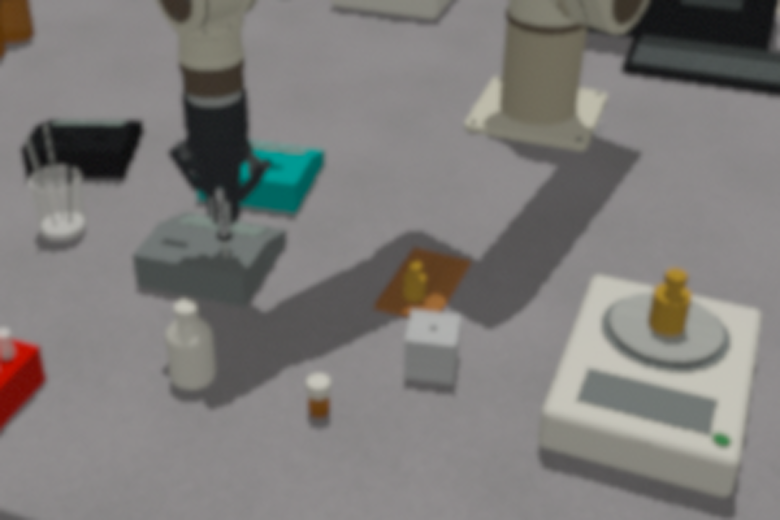

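```bash
python3 -c "
from h import *
print(arm.close_job()); print(arm.observe()['clock'],arm.observe()['force'])"
```

```text
the job is handed in; nothing more can be done
None
the job is handed in; nothing more can be done
```

I placed the large weight on the balance pan and handed the job in at about 29 s, with the stylus still gripped and holding the round-hole button down. The hand-in gave no verdict.

- **Large weight:** It stands upright and released on the pan. The network put it at (0.582–0.583, 0.267), and I had measured the pan centre at (0.581, 0.269), so it is about 2 mm off centre. I overshot slightly when setting it down: about 6 N of upward force showed at the wrist, and I backed off before opening the jaws.
- **Button:** In the camera view the stylus tip was lined up with the hole, and nothing touched until the button. The average upward force at the end was 4.0 N. Adding the stylus weight, that is about 4.3 N on the spring, or roughly 5.5 mm of the 6 mm travel. Tip height from the arm's position gives about 6 mm, so the button is past the 4 mm "well down" mark either way.
- **Other objects:** In the last picture the small weight, bottle, vial and tool cup look undisturbed, and nothing came near the long slot.

**Checks that failed or disagreed:** The network missed the vial in the last picture, though it is clearly visible where it was. It also gave one false "large weight" at the bottle. The two cameras disagreed by about 5 mm on the hole's x position, so I did the final alignment by comparing tip and hole within the scene camera's picture.

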